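# Free the case stuck in the feed chute

### The arm

A 7-joint arm with a two-finger parallel gripper is mounted at the origin on a cart in front of the work surface, level with it; the furniture and walls round the work are solid. World frame = base frame: x ahead of the robot, y to its left, z up, the work surface at z = 0. Lengths are in mm, angles in rad, forces in N, time in s.
With the tool pointing down it reaches from about 400 to 875 mm from the base axis. Payload 4.4 kg.
Tool frame: the origin (TCP) lies midway between the tips of the shut fingers; the grasp point (between the pads) lies 19 mm behind it; z points along the fingers, y is the line along which they close (so a half turn about z gives the same grasp; the last joint's range is limited). The gripper opens to 85 mm and grips with 20 to 120 N. Pads are 22 mm wide; open, the fingers measure 114 mm over their backs; the gripper's body (76 mm by 85 mm) begins 54 mm behind the grasp point. The pads swing forward as they close: fully open they stand 13 mm farther back than shut.
Start: joints at [1.181, 0.628, 0.038, 1.517, -0.027, 0.996, -0.02], TCP at [206.839, -616.227, 231.313] pointing down, gripper open.
Joint ranges: [-3.06, 3.06], [-0.37, 2.12], [-1.25, 1.32], [0.18, 2.47], [-1.1, 4.24], [0.23, 1.98], [-2.94, 2.94]. Speed limits (rad/s): [2.57, 2.57, 3.14, 3.14, 3.14, 3.14, 3.14].

### API

Orientations are given as [roll, pitch, yaw] about the fixed x, y, z axes, in that order (R = Rz(yaw) Ry(pitch) Rx(roll)).
In Python, from cell import read_state, get_image, finish_job gives the robot as it stands.
- The arm moves only by the tool send_rows, never from a script. Its argument "series" is a list of rows, each an object of numbers: "ax", "ay", "az": the turn, a rotation vector about the tool's x, y, z in rad; "dx", "dy", "dz": the shift along the tool's x, y, z in cm; "hand": the closure, from 0 (fully open) to 1 (shut). In form: [{"ax": .., "ay": .., "az": .., "dx": .., "dy": .., "dz": .., "hand": ..}, ...]. A call has 1 to 10 rows; each row is the pose to reach, as a shift and turn from the pose commanded when the call began, along the tool's axes at that moment; what a row does not reach only later rows make up. A row lasts 1/10 s, in which the tool goes at most 50 mm and 8.59 degrees, less where a joint would pass 70% of its speed; a pose out of reach is approached as far as the arm can. A call with a gripper value outside its range is refused whole. The fingers move at their own pace and stop on an object; the grip force is fixed at half the most. Time passes only in rows, so rows that repeat a pose let the fingers close. It gives the time, the measured TCP pose, the force, the opening and the grip force at its end, in the units of the state.
- read_state(): the state, without advancing time (a new reading comes with each control period).
- get_image(name): name is "side" or "top"; returns a dict with "pixels" (384x512x3 uint8, red, green, blue), "mtx" (3x3 intrinsics, pixels), "k1" (the pictures are not rectified: a ray, as slopes to the right and down, at radius r is drawn at 1 + k1 r^2 times it, then the intrinsics apply), "R" (3x3) and "t" (3): a world point X has camera coordinates R X + t. Camera axes: x right, y down, z forward; pixel columns grow to the right and rows downward; lengths in mm; the calibration is good to about 2 mm. A picture is of the moment at which its call begins. There is no depth.
- finish_job(): hands the job in; it is judged then, once.
The state is a dict: "clock": time; "qpos": joint angles; "qd": joint speeds; "tau": joint torques, N m; "eef_pos": TCP position; "tool_rot": TCP orientation; "force": force on the tool from outside, world axes, zero at the start; "torque": the same for the moment, N m; "width": finger opening in mm; "gripper_force": force on a finger pad.
Only numpy, scipy, OpenCV 4.12 (cv2) and the standard library are available. Lean on these libraries where they do the work, as an engineer would, in place of code of your own. Each camera call takes 0.05 s, during which the arm holds its last target. There are 200 camera calls.

### The job

One of the two flow cell cases has stuck part-way under the inturned lips of the sloping feed chute. Nudge it back up the slope until it is clear of the lips, lift it out from above and set it down flat inside the open tray without dropping it. Leave the other case, which lies on the bench, where it is.

Things in the scene. Friction and masses are not known exactly. Their poses are not given: they have to be found in the camera images.
- chute: Bare metal feed chute, fixed, sloping down at 8 degrees along its +x (x about away from the robot). Origin on the bench under its middle; y across, z up. Half above the lips, x = -0.15 to 0 m: no walls, just a flat track 42 mm wide, 4 mm thick, about 50 mm over the bench; a 55 mm case overhangs it both sides and can be gripped there. Dark base plate below: 250 x 90 x 6 mm.
- lip_edge (a point): Point on the chute floor, mid-width, where the lips begin: 45 mm above the chute's origin; floor 1.4 mm lower per 10 mm of +x. From here 130 mm down the slope to the open end: a channel 61 mm wide inside, 68 outside, walls 25 mm high, tops turned inward as 3 mm thick lips, 22 mm of height under them, open slot 42 mm wide between them. Axes as the chute's.
- case_jammed: The stuck flow cell case: flat light box 55 x 85 x 18 mm, 45 g, held by friction alone; stays where it is left on the slope. Origin: centre of its underside; x across the width, y along the length, up the slope, z out of its top. Its lower 30 to 42 mm lie under the lips, the rest sticks out up-slope; it cannot be lifted until its lower end is up-slope of lip_edge.
- tray: Open tray of grey plastic, fixed, 170 x 170 mm outside, 25 mm high, walls and floor 4 mm thick. Origin: centre of its underside; z up.
- case_spare: The other flow cell case, same shape and size (55 x 85 x 18 mm), lying flat on the bench. Origin: centre of its underside. To be left alone.

How it is judged (in metres and radians):
On the way, in this order (a step that is already met when the one before it is completed fails the run):
1. the stuck case has been slid back up the chute to where the lips let it go, still lying on the chute floor (x of case_jammed in the frame of chute below -0.035 m and z of case_jammed in the frame of chute between 0.04 and 0.064 m).
2. the case has been lifted out of the chute (height (world z) of case_jammed above 0.075 m), for 0.1 s.
At the end, for the whole second after the job is handed in: The case that was stuck lies flat (within 10 degrees, label side up) on the floor of the tray, wholly inside it (centre within 65 mm of the tray's centre), released and at rest; the other case lies within 20 mm of where it was (horizontal distance between case_jammed and tray below 0.065 m and z of case_jammed in the frame of tray below 0.012 m and angle between case_jammed's own z axis and vertical below 0.17 rad and linear speed of case_jammed below 0.02 m/s and contact force between the fingers and case_jammed below 0.05 N and distance of case_spare from where it was at the start of the episode below 0.02 m); the robot touches nothing.
It fails at once if the other case is moved by more than 20 mm (distance of case_spare from where it was at the start of the episode above 0.02 m).
It fails at once if the stuck case is dropped (falls free by more than about 40 mm) (contact force between the fingers and case_jammed below 0.05 N and linear speed of case_jammed above 0.9 m/s).
It also fails if it takes over 43 s, if anything falls off the work surface, if the arm or the gripper's body presses on something with over 40 N, if the wrist force passes 120 N, or if a joint passes its speed limit or range.

## Working session

There is one attempt and no reset: what is moved stays moved. The work goes in short steps, Python scripts to look and compute and a tool call to move; the robot and the scene stay as the last step left them, time stands still between calls to the robot, and variables do not carry over. Pictures are saved under pics/ and viewed, at most 10 in all, crops included, and the job is handed in when it is done.

Besides the shell and the picture viewer there is one more tool, called after "Call:" as name(argument=value, ...) on one line, values as JSON. send_rows: Moves the arm, as the interface text tells. Its arguments: {"type":"object","properties":{"series":{"type":"array","items":{"type":"object","properties":{"ax":{"type":"number"},"ay":{"type":"number"},"az":{"type":"number"},"dx":{"type":"number"},"dy":{"type":"number"},"dz":{"type":"number"},"hand":{"type":"number"}}}}},"required":["series"]}

```bash
mkdir -p pics
python3 - <<'E'
from cell import *
import cv2
s=read_state();print(s)
for n in("side","top"):
    g=get_image(n);cv2.imwrite(f"pics/{n}0.png",g["pixels"][:,:,::-1]);print(n,g["mtx"],g["k1"],g["R"],g["t"])
E
```

```text
{'clock': 0.0, 'qpos': array([ 1.18123507,  0.62932054,  0.03840235,  1.51836525, -0.02698305,
        0.99629538, -0.02005274]), 'qd': array([ 0.00019686, -0.00101528,  0.00124329,  0.0006566 , -0.00064553,
       -0.00053197, -0.00027045]), 'tau': array([ 2.45808942e-04, -5.63402724e+01,  1.22641079e+00, -1.93452036e+01,
        1.09407585e-02,  1.03793002e-02, -1.85591779e-05]), 'eef_pos': array([ 206.63507754, -615.62621253,  230.4058266 ]), 'tool_rot': array([-3.13972100e+00,  1.43567126e-05,  3.23749851e-01]), 'force': array([-0.05205413, -1.12996108, -0.1375803 ]), 'torque': array([ 0.0118326 ,  0.00393371, -0.01134   ]), 'gripper_force': 0.0, 'width': 85.73550757225756}
side [[362.21794869   0.         248.14917544]
 [  0.         362.21794869 189.49063924]
 [  0.           0.           1.        ]] -0.0011252068062940854 [[ 0.99876975  0.04691434  0.01606349]
 [ 0.03600082 -0.46323207 -0.8855055 ]
 [-0.03410178  0.8849944  -0.46435113]] [-481.75358241   22.9375826   881.92975849]
top [[370.67653691   0.         249.5926755 ]
 [  0.         370.67653691 188.89134679]
 [  0.           0.           1.        ]] -0.09795257406017843 [[ 0.02951069 -0.99945905  0.01451671]
 [-0.98230726 -0.03168515 -0.18457653]
 [ 0.18493664 -0.00881289 -0.98271093]] [ -6.08077762 493.04102087 878.67845508]
```

View pics/side0.png

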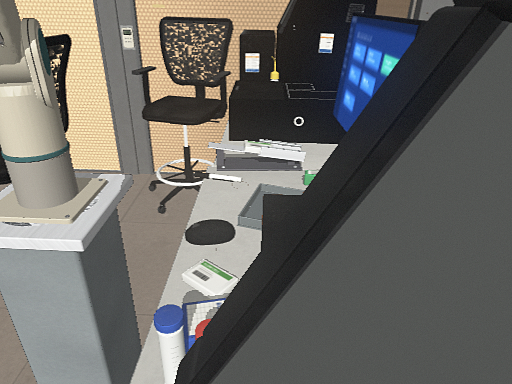

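View pics/top0.png

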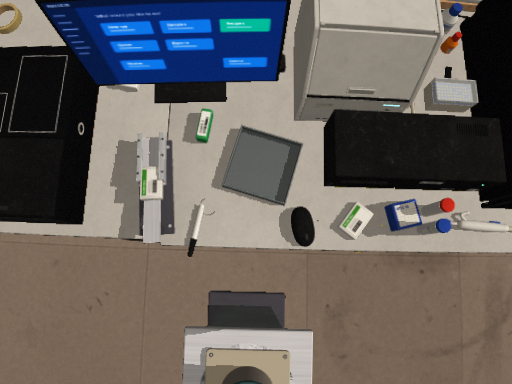

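The top view shows the chute at about (152,188) with the case at (150,184), the tray at (262,165) and the spare case at (356,220). I'll enlarge the chute and tray.

```bash
python3 - <<'E'
import cv2,numpy as np
a=cv2.imread("pics/top0.png")[120:250,115:215]
b=cv2.imread("pics/side0.png")[130:190,200:320]
cv2.imwrite("pics/c1.png",cv2.resize(a,None,fx=4.6,fy=4.6,interpolation=cv2.INTER_CUBIC))
cv2.imwrite("pics/c2.png",cv2.resize(b,None,fx=6,fy=6,interpolation=cv2.INTER_CUBIC))
E
cat > h.py <<'E'
import numpy as np,cv2
from cell import *
def cam(n):
    g=get_image(n);return g
def back(g,uv,z):
    K,k=g["mtx"],g["k1"];out=[]
    p=cv2.undistortPoints(np.array(uv,float).reshape(-1,1,2),K,np.array([k,0,0,0.]))[:,0]
    R,t=g["R"],g["t"];c=-R.T@t
    z=np.broadcast_to(z,len(p))
    for (x,y),zz in zip(p,z):
        d=R.T@np.array([x,y,1]);out.append(c+d*(zz-c[2])/d[2])
    return np.array(out)
def proj(g,X):
    return cv2.projectPoints(np.array(X,float).reshape(-1,1,3),cv2.Rodrigues(g["R"])[0],g["t"],g["mtx"],np.array([g["k1"],0,0,0.]))[0][:,0]
E
```

```text
(no output)
```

View pics/c1.png

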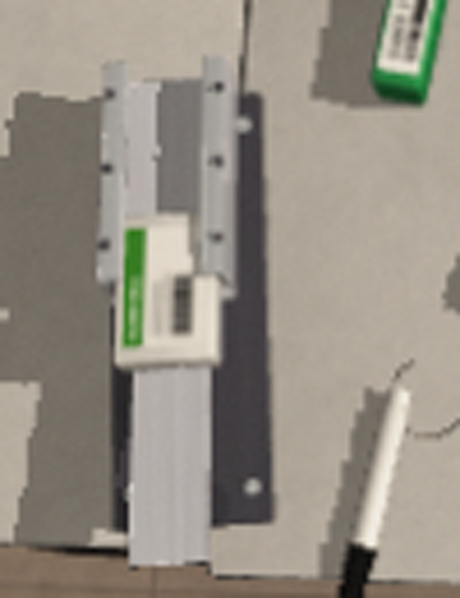

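View pics/c2.png

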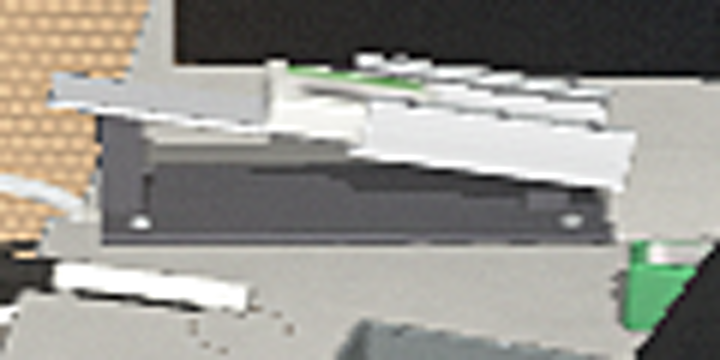

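Crop 1 shows the track's near end at (130,565)/(210,563), the lip starts at (97,280)/(235,275), and the case's near edge at (114,362)–(221,365). Crop 2 shows the chute descending to the right with the case sticking out. Next I'll fit the chute, case, tray and spare poses.

```bash
cat >> h.py <<'E'
def Rz(a): c,s=np.cos(a),np.sin(a);return np.array([[c,-s,0],[s,c,0],[0,0,1]])
E
python3 - <<'E'
from h import *
from scipy.optimize import least_squares
g=cam("top");gs=cam("side")
t8=np.radians(8);c,s=np.cos(t8),np.sin(t8)
F=lambda a,y,h:[a*c+h*s,y,45-a*s+h*c]   # along slope, across, normal
up=lambda p:(np.array(p)+.5)/4.6-.5+[115,120]
us=lambda p:(np.array(p)+.5)/6-.5+[200,130]
T=[(F(-151.5,21,0),(130,565)),(F(-151.5,-21,0),(210,563)),(F(0,34,25),(97,280)),(F(0,-34,25),(235,275)),
(F(130,34,25),(104,62)),(F(130,-34,25),(234,56)),([-125,-45,6],(273,522)),([125,-45,6],(262,95))]
S=[([-125,-45,6],(103,238)),([125,-45,6],(613,238)),(F(130,-34,25),(634,133)),(F(-151.5,-21,0),(50,100))]
def res(q):
    W=lambda P:(Rz(q[2])@np.array(P).T).T+[q[0],q[1],0]
    return np.r_[(proj(g,W([a for a,_ in T]))-up([b for _,b in T])).ravel(),(proj(gs,W([a for a,_ in S]))-us([b for _,b in S])).ravel()]
x0=back(g,[(152,188)],45)[0]
r=least_squares(res,[x0[0],x0[1],0],loss='soft_l1');print("chute",r.x);print(r.fun.reshape(-1,2).round(1).tolist())
q=r.x
# case: near end along-slope a, lateral y, yaw rel
CT=[((-42.5,27.5,18),(114,360)),((-42.5,-27.5,18),(221,363))]
def cres(p):
    P=[]
    for (a,y,h),_ in CT:
        v=Rz(p[2])@[a,y,0];P.append(F(p[0]+v[0],p[1]+v[1],h))
    W=(Rz(q[2])@np.array(P).T).T+[q[0],q[1],0]
    return (proj(g,W)-up([b for _,b in CT])).ravel()
r2=least_squares(cres,[0,0,0]);print("case a,y,yaw",r2.x,r2.fun.round(2))
p=r2.x
W=(Rz(q[2])@np.array([F(p[0]+42.5,p[1]+27.5,18),F(p[0]+42.5,p[1]-27.5,18)]).T).T+[q[0],q[1],0]
print("far end crop px",(proj(g,W)-[115,120])*4.6)
print("tray",back(g,[(241,127),(302,158),(278,204),(221,187)],25).round())
print("spare",back(g,[(356,203),(373,214),(357,238),(339,226)],18).round())
np.save("chute.npy",q)
E
```

```text
chute [5.00296522e+02 2.53533849e+02 9.35524978e-02]
[[-0.1, 0.8], [-0.1, 0.3], [0.6, -0.0], [-1.9, -0.6], [0.9, -0.1], [-1.1, -0.5], [0.6, -0.2], [0.5, -1.0], [-0.9, -0.6], [0.4, -1.0], [0.0, 0.4], [-1.1, -0.3]]
case a,y,yaw [-3.32694883 -5.42182954 -0.08769989] [ 0.47  0.06 -0.47 -0.05]
far end crop px [[125.50939209 213.58568792]
 [225.79362089 207.33351422]]
tray [[ 662.   37.   25.]
 [ 583. -125.   25.]
 [ 460.  -64.   25.]
 [ 499.   82.   25.]]
spare [[ 470. -267.   18.]
 [ 443. -311.   18.]
 [ 380. -268.   18.]
 [ 409. -222.   18.]]
```

```bash
cat >> h.py <<'E'
from scipy.spatial.transform import Rotation as Ro
Q=np.array([500.3,253.5,.0936])
def chute(a,y,h):
    t=np.radians(8);c,s=np.cos(t),np.sin(t)
    return Rz(Q[2])@[a*c+h*s,y,45-a*s+h*c]+[Q[0],Q[1],0]
def tool(yaw,tilt=0): # tool down; tilt>0 : square to the chute slope
    return Ro.from_matrix(Rz(yaw))*Ro.from_euler('y',tilt)*Ro.from_euler('x',np.pi)
def to(wps):
    s=read_state();R0=Ro.from_euler('xyz',s["tool_rot"])
    for P,R in wps:
        print("d",(R0.inv().apply(np.array(P)-s["eef_pos"])/10).round(2),"a",(R0.inv()*R).as_rotvec().round(3),"world",np.round(P))
E
python3 - <<'E'
from h import *
a=tool(.05)
to([((300,-380,300),a),((420,-150,300),a),((430,100,250),a),(chute(-25,-4,110),tool(.05,np.radians(8))),(chute(-25,-4,60),tool(.05,np.radians(8)))])
import cv2
g=cam("top");cv2.imwrite("pics/tray.png",cv2.resize(g["pixels"][115:215,210:310,::-1],None,fx=5.5,fy=5.5,interpolation=cv2.INTER_CUBIC))
E
```

```text
d [ 16.35 -19.4   -6.91] a [-0.001  0.     0.274] world [ 300 -380  300]
d [ 35.04 -37.39  -6.88] a [-0.001  0.     0.274] world [ 420 -150  300]
d [ 43.94 -60.77  -1.86] a [-0.001  0.     0.274] world [430 100 250]
d [ 54.48 -72.9    7.41] a [ 0.018 -0.139  0.273] world [491. 249. 157.]
d [ 53.8  -73.05  12.37] a [ 0.018 -0.139  0.273] world [484. 248. 108.]
```

View pics/tray.png

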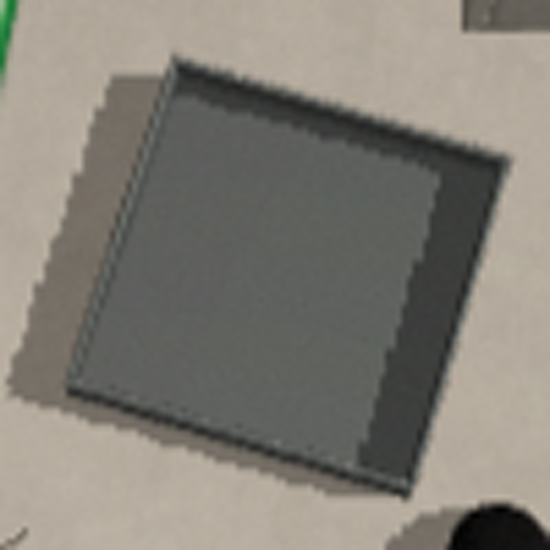

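The tray's rim corners in this crop are at about (175,58), (510,160), (410,495) and (68,390). Moving toward the chute now.

Call:
send_rows(series=[{"dx": 2,"dy": -2.3,"dz": -3.5,"az": 0.1,"hand": 0},{"dx": 5,"dy": -5.5,"dz": -6,"az": 0.2,"hand": 0},{"dx": 8,"dy": -9,"dz": -7,"az": 0.274,"hand": 0},{"dx": 11,"dy": -12.5,"dz": -7,"az": 0.274,"hand": 0},{"dx": 14,"dy": -16.5,"dz": -7,"az": 0.274,"hand": 0},{"dx": 17.5,"dy": -20,"dz": -7,"az": 0.274,"hand": 0},{"dx": 21,"dy": -23.5,"dz": -7,"az": 0.274,"hand": 0},{"dx": 24.5,"dy": -27,"dz": -7,"az": 0.274,"hand": 0},{"dx": 28,"dy": -30.5,"dz": -7,"az": 0.274,"hand": 0},{"dx": 31.5,"dy": -34,"dz": -7,"az": 0.274,"hand": 0}])

```text
invalid input at $.series[0]: expected keys ax, ay, az, dx, dy, dz, hand
```

Run:
```python
from h import *
g=cam("top")
P=back(g,(np.array([(175,58),(510,160),(410,495),(68,390)])+.5)/5.5-.5+[210,115],25)
print(P.round(),P.mean(0),[np.linalg.norm(P[i]-P[i-1]).round() for i in range(4)])
t=np.radians(8)
print(read_state()["eef_pos"],read_state()["tool_rot"])
to([((430,100,250),tool(.05)),(chute(-25,-4,110),tool(.05,t)),(chute(-25,-4,50),tool(.05,t))])
```

```text
[[ 668.   36.   25.]
 [ 622. -126.   25.]
 [ 459.  -80.   25.]
 [ 503.   80.   25.]] [563.14624661 -22.58805324  25.        ] [np.float64(170.0), np.float64(168.0), np.float64(169.0), np.float64(166.0)]
[ 206.79733282 -616.04471853  231.00050467] [-3.14102077e+00 -3.20199453e-05  3.23790702e-01]
d [ 43.94 -60.78  -1.86] a [-0.001  0.     0.274] world [430 100 250]
d [ 54.48 -72.92   7.4 ] a [ 0.019 -0.139  0.273] world [491. 249. 157.]
d [ 53.67 -73.11  13.34] a [ 0.019 -0.139  0.273] world [483. 248.  98.]
```

Call:
send_rows(series=[{"ax": 0,"ay": 0,"az": 0.1,"dx": 2,"dy": -2.3,"dz": -3.5,"hand": 0},{"ax": 0,"ay": 0,"az": 0.2,"dx": 5,"dy": -5.5,"dz": -6,"hand": 0},{"ax": 0,"ay": 0,"az": 0.274,"dx": 8,"dy": -9,"dz": -7,"hand": 0},{"ax": 0,"ay": 0,"az": 0.274,"dx": 11,"dy": -12.5,"dz": -7,"hand": 0},{"ax": 0,"ay": 0,"az": 0.274,"dx": 14,"dy": -16.5,"dz": -7,"hand": 0},{"ax": 0,"ay": 0,"az": 0.274,"dx": 17.5,"dy": -20,"dz": -7,"hand": 0},{"ax": 0,"ay": 0,"az": 0.274,"dx": 21,"dy": -23.5,"dz": -7,"hand": 0},{"ax": 0,"ay": 0,"az": 0.274,"dx": 24.5,"dy": -27,"dz": -7,"hand": 0},{"ax": 0,"ay": 0,"az": 0.274,"dx": 28,"dy": -30.5,"dz": -7,"hand": 0},{"ax": 0,"ay": 0,"az": 0.274,"dx": 31.5,"dy": -34,"dz": -7,"hand": 0}])

```text
clock: 1.3
eef_pos: [397.9, -191.9, 301.7]
tool_rot: [3.141, -0.001, 0.05]
force: [1.1, 0.2, 0.4]
width: 85.1
gripper_force: 0.0
```

Run:
```python
from h import *
t=np.radians(8)
to([((430,100,250),tool(.05)),(chute(-25,-4,110),tool(.05,t)),(chute(-25,-4,50),tool(.05,t))])
```

```text
d [  4.65 -28.99   5.16] a [ 0.    -0.001 -0.   ] world [430 100 250]
d [ 11.49 -43.54  14.42] a [ 0.    -0.141 -0.   ] world [491. 249. 157.]
d [ 10.65 -43.51  20.36] a [ 0.    -0.141 -0.   ] world [483. 248.  98.]
```

Call:
send_rows(series=[{"ax": 0,"ay": -0.07,"az": 0,"dx": 1,"dy": -4.9,"dz": 0.5,"hand": 0},{"ax": 0,"ay": -0.14,"az": 0,"dx": 2,"dy": -9.6,"dz": 1,"hand": 0},{"ax": 0,"ay": -0.14,"az": 0,"dx": 3,"dy": -14,"dz": 2,"hand": 0},{"ax": 0,"ay": -0.14,"az": 0,"dx": 4,"dy": -18.5,"dz": 3,"hand": 0},{"ax": 0,"ay": -0.14,"az": 0,"dx": 5.5,"dy": -23,"dz": 4,"hand": 0},{"ax": 0,"ay": -0.14,"az": 0,"dx": 7,"dy": -27.5,"dz": 5,"hand": 0},{"ax": 0,"ay": -0.14,"az": 0,"dx": 8.5,"dy": -32,"dz": 6.5,"hand": 0},{"ax": 0,"ay": -0.14,"az": 0,"dx": 10,"dy": -36,"dz": 8,"hand": 0},{"ax": 0,"ay": -0.14,"az": 0,"dx": 11.2,"dy": -40,"dz": 10.5,"hand": 0},{"ax": 0,"ay": -0.14,"az": 0,"dx": 11.5,"dy": -43.5,"dz": 13.5,"hand": 0}])

```text
clock: 2.3
eef_pos: [492.4, 249.3, 166.1]
tool_rot: [-3.14, 0.136, 0.05]
force: [0.5, -0.1, -0.1]
width: 85.4
gripper_force: 0.0
```

Run:
```python
from h import *
t=np.radians(8)
print(read_state()["eef_pos"],read_state()["tool_rot"])
to([(chute(-25,-4,50),tool(.05,t)),(chute(-25,-4,0),tool(.05,t))])
g=cam("top");gs=cam("side")
cv2.imwrite("pics/close.png",np.hstack([cv2.resize(g["pixels"][120:250,115:195,::-1],(320,520)),cv2.resize(gs["pixels"][90:190,200:320,::-1],(480,520))]))
```

```text
[492.40143299 249.34569517 166.05223384] [-3.13970088  0.13625386  0.05014225]
d [-0.02  0.11  6.87] a [-0.002 -0.003  0.   ] world [483. 248.  98.]
d [-0.03  0.15 11.87] a [-0.002 -0.003  0.   ] world [476. 247.  48.]
```

View pics/close.png

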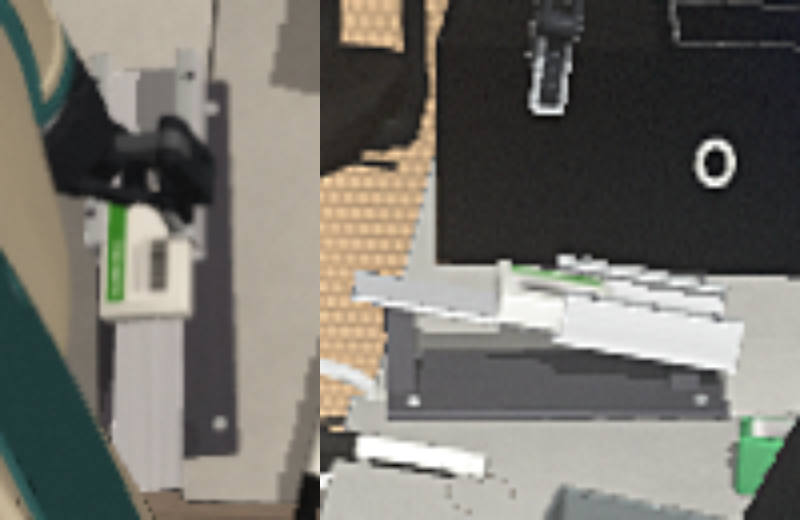

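The gripper is above the case, with the finger over its free end. In the side view the finger is at (549,75), the case end at (500,290) and the lip start at (558,300). Descending.

Call:
send_rows(series=[{"ax": 0,"ay": 0,"az": 0,"dx": 0,"dy": 0,"dz": 3,"hand": 0},{"ax": 0,"ay": 0,"az": 0,"dx": 0,"dy": 0.1,"dz": 6,"hand": 0},{"ax": 0,"ay": 0,"az": 0,"dx": 0,"dy": 0.1,"dz": 8,"hand": 0},{"ax": 0,"ay": 0,"az": 0,"dx": 0,"dy": 0.1,"dz": 9,"hand": 0},{"ax": 0,"ay": 0,"az": 0,"dx": 0,"dy": 0.1,"dz": 10,"hand": 0},{"ax": 0,"ay": 0,"az": 0,"dx": 0,"dy": 0.1,"dz": 11,"hand": 0},{"ax": 0,"ay": 0,"az": 0,"dx": 0,"dy": 0.1,"dz": 11.7,"hand": 0},{"ax": 0,"ay": 0,"az": 0,"dx": 0,"dy": 0.1,"dz": 11.7,"hand": 0}])

```text
clock: 3.2
eef_pos: [473.9, 244.5, 50.0]
tool_rot: [3.141, 0.141, 0.05]
force: [-0.3, -0.0, -0.4]
width: 85.4
gripper_force: 0.0
```

Run:
```python
from h import *
t=np.radians(8)
print(read_state()["eef_pos"],read_state()["force"])
to([(chute(-25,-4,0),tool(.05,t)),(chute(-75,-4,0),tool(.09,t))])
g=cam("top");gs=cam("side")
cv2.imwrite("pics/close2.png",np.hstack([cv2.resize(g["pixels"][120:250,115:195,::-1],(320,520)),cv2.resize(gs["pixels"][90:190,200:320,::-1],(480,520))]))
```

```text
[473.89882023 244.4769339   49.9875015 ] [-0.29249762 -0.03525734 -0.44460938]
d [ 0.24 -0.26  0.12] a [ 0.     0.001 -0.   ] world [476. 247.  48.]
d [-4.75 -0.04  0.12] a [-0.005  0.001 -0.04 ] world [427. 243.  55.]
```

View pics/close2.png

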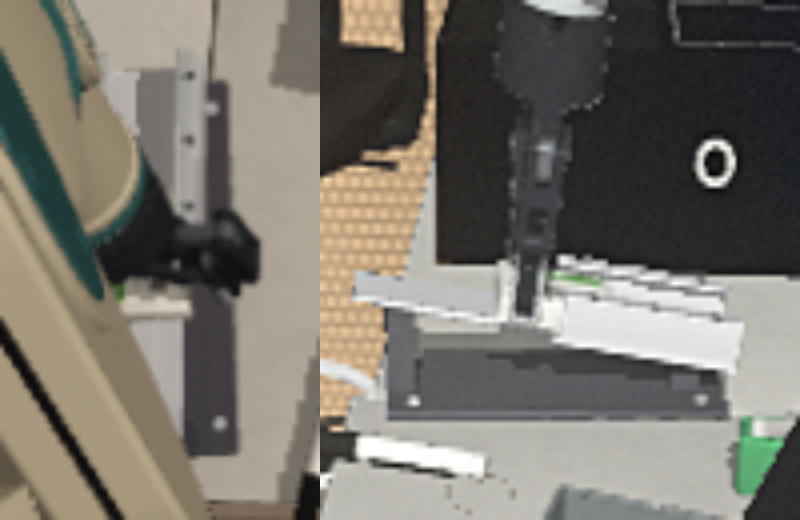

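Both fingers straddle the case and clear the lips: in the side view the finger tip is at (525,315), between the case end at 500 and the lip at 555. Closing.

Call:
send_rows(series=[{"ax": 0,"ay": 0,"az": 0,"dx": 0.1,"dy": -0.2,"dz": 0.2,"hand": 0},{"ax": 0,"ay": 0,"az": 0,"dx": 0.1,"dy": -0.2,"dz": 0.2,"hand": 0.2},{"ax": 0,"ay": 0,"az": 0,"dx": 0.1,"dy": -0.2,"dz": 0.2,"hand": 0.3},{"ax": 0,"ay": 0,"az": 0,"dx": 0.1,"dy": -0.2,"dz": 0.2,"hand": 0.4},{"ax": 0,"ay": 0,"az": 0,"dx": 0.1,"dy": -0.2,"dz": 0.2,"hand": 0.5},{"ax": 0,"ay": 0,"az": 0,"dx": 0.1,"dy": -0.2,"dz": 0.2,"hand": 0.7},{"ax": 0,"ay": 0,"az": 0,"dx": 0.1,"dy": -0.2,"dz": 0.2,"hand": 1},{"ax": 0,"ay": 0,"az": 0,"dx": 0.1,"dy": -0.2,"dz": 0.2,"hand": 1}])

```text
clock: 4.1
eef_pos: [475.2, 247.5, 49.3]
tool_rot: [-3.14, 0.139, 0.05]
force: [-1.3, -0.1, 6.3]
width: 54.3
gripper_force: 61.8
```

Call:
send_rows(series=[{"ax": 0,"ay": 0,"az": 0,"dx": -0.4,"dy": 0.02,"dz": 0,"hand": 1},{"ax": 0,"ay": 0,"az": 0,"dx": -0.9,"dy": 0.04,"dz": 0,"hand": 1},{"ax": 0,"ay": 0,"az": 0,"dx": -1.4,"dy": 0.06,"dz": 0,"hand": 1},{"ax": 0,"ay": 0,"az": 0,"dx": -1.9,"dy": 0.08,"dz": 0,"hand": 1},{"ax": 0,"ay": 0,"az": 0,"dx": -2.4,"dy": 0.1,"dz": 0,"hand": 1}])

```text
clock: 4.6
eef_pos: [452.8, 245.0, 52.4]
tool_rot: [-3.14, 0.136, 0.049]
force: [5.2, 0.0, 6.1]
width: 54.2
gripper_force: 62.0
```

Call:
send_rows(series=[{"ax": 0,"ay": 0,"az": 0,"dx": -0.5,"dy": 0.02,"dz": 0,"hand": 1},{"ax": 0,"ay": 0,"az": 0,"dx": -1,"dy": 0.04,"dz": 0,"hand": 1},{"ax": 0,"ay": 0,"az": 0,"dx": -1.5,"dy": 0.06,"dz": 0,"hand": 1},{"ax": 0,"ay": 0,"az": 0,"dx": -2,"dy": 0.08,"dz": 0,"hand": 1},{"ax": 0,"ay": 0,"az": 0,"dx": -2.5,"dy": 0.1,"dz": 0,"hand": 1},{"ax": 0,"ay": 0,"az": 0,"dx": -3,"dy": 0.12,"dz": 0,"hand": 1},{"ax": 0,"ay": 0,"az": 0,"dx": -3,"dy": 0.12,"dz": 0,"hand": 1}])

```text
clock: 5.3
eef_pos: [422.3, 241.8, 56.7]
tool_rot: [-3.141, 0.138, 0.049]
force: [3.2, -0.5, 8.3]
width: 54.3
gripper_force: 62.0
```

Run:
```python
from h import *
t=np.radians(8)
print(read_state()["eef_pos"],read_state()["force"])
gs=cam("side")
cv2.imwrite("pics/slid.png",cv2.resize(gs["pixels"][120:190,200:320,::-1],None,fx=6,fy=6))
```

```text
[422.33152248 241.81675292  56.71572471] [ 3.20359489 -0.50924926  8.30171238]
```

View pics/slid.png

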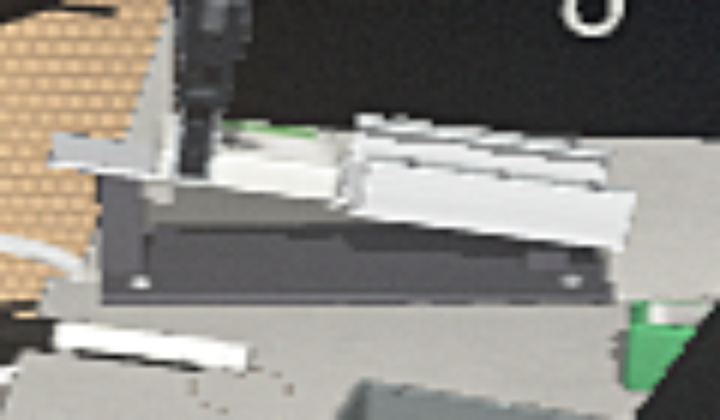

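The case's lower end is at (340,190), clear of the lip start at (355,180). Lifting.

Call:
send_rows(series=[{"ax": 0,"ay": 0,"az": 0,"dx": -0.1,"dy": 0,"dz": -0.5,"hand": 1},{"ax": 0,"ay": 0,"az": 0,"dx": -0.2,"dy": 0,"dz": -1.5,"hand": 1},{"ax": 0,"ay": 0,"az": 0,"dx": -0.2,"dy": 0,"dz": -3,"hand": 1},{"ax": 0,"ay": 0,"az": 0,"dx": -0.2,"dy": 0,"dz": -5,"hand": 1},{"ax": 0,"ay": 0,"az": 0,"dx": -0.2,"dy": 0,"dz": -7,"hand": 1},{"ax": 0,"ay": 0,"az": 0,"dx": -0.2,"dy": 0,"dz": -9,"hand": 1},{"ax": 0,"ay": 0,"az": 0,"dx": -0.2,"dy": 0,"dz": -9,"hand": 1}])

```text
clock: 6.05
eef_pos: [432.8, 242.8, 147.4]
tool_rot: [-3.14, 0.137, 0.05]
force: [0.4, 0.2, -0.2]
width: 54.0
gripper_force: 62.0
```

Run:
```python
from h import *
print(read_state()["eef_pos"],read_state()["force"])
to([((542,-17,130),tool(-.27)),((542,-17,60),tool(-.27))])
```

```text
[432.80518075 242.80925508 147.43085137] [ 0.40387343  0.21304581 -0.17945384]
d [ 9.76 26.49  0.38] a [0.021 0.136 0.319] world [542 -17 130]
d [10.72 26.5   7.31] a [0.021 0.136 0.319] world [542 -17  60]
```

Call:
send_rows(series=[{"ax": 0.005,"ay": 0.03,"az": 0.08,"dx": 0.9,"dy": 2.5,"dz": -0.5,"hand": 1},{"ax": 0.01,"ay": 0.07,"az": 0.16,"dx": 2,"dy": 5.5,"dz": -0.5,"hand": 1},{"ax": 0.015,"ay": 0.1,"az": 0.24,"dx": 3.3,"dy": 9,"dz": 0,"hand": 1},{"ax": 0.021,"ay": 0.136,"az": 0.319,"dx": 4.6,"dy": 12.5,"dz": 0,"hand": 1},{"ax": 0.021,"ay": 0.136,"az": 0.319,"dx": 5.9,"dy": 16,"dz": 0,"hand": 1},{"ax": 0.021,"ay": 0.136,"az": 0.319,"dx": 7.2,"dy": 19.5,"dz": 0.4,"hand": 1},{"ax": 0.021,"ay": 0.136,"az": 0.319,"dx": 8.5,"dy": 23,"dz": 0.4,"hand": 1},{"ax": 0.021,"ay": 0.136,"az": 0.319,"dx": 9.4,"dy": 25.5,"dz": 0.4,"hand": 1},{"ax": 0.021,"ay": 0.136,"az": 0.319,"dx": 9.8,"dy": 26.5,"dz": 0.4,"hand": 1},{"ax": 0.021,"ay": 0.136,"az": 0.319,"dx": 9.8,"dy": 26.5,"dz": 0.4,"hand": 1}])

```text
clock: 7.05
eef_pos: [540.9, -18.6, 126.9]
tool_rot: [3.139, 0.004, -0.272]
force: [-0.5, 0.9, -0.7]
width: 54.0
gripper_force: 62.0
```

Run:
```python
from h import *
print(read_state()["eef_pos"],read_state()["force"])
to([((542,-17,20),tool(-.27)),((542,-17,5),tool(-.27))])
g=cam("top");gs=cam("side")
cv2.imwrite("pics/tr.png",np.hstack([cv2.resize(g["pixels"][100:225,200:320,::-1],(384,400)),cv2.resize(gs["pixels"][120:250,210:310,::-1],(308,400))]))
```

```text
[540.92612865 -18.63234011 126.90494945] [-0.54473816  0.94439065 -0.65560249]
d [ 0.11 -0.21 10.69] a [ 0.003  0.004 -0.002] world [542 -17  20]
d [ 0.11 -0.22 12.19] a [ 0.003  0.004 -0.002] world [542 -17   5]
```

View pics/tr.png

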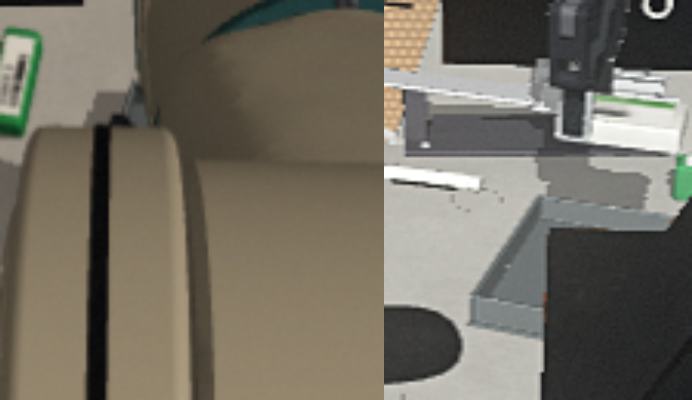

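The case is held level: in the side view its bottom edge is at about (565,140)–(685,152), with the finger tip at (573,135), just above the underside. Lowering.

Call:
send_rows(series=[{"ax": 0,"ay": 0,"az": 0,"dx": 0.1,"dy": -0.2,"dz": 3,"hand": 1},{"ax": 0,"ay": 0,"az": 0,"dx": 0.1,"dy": -0.2,"dz": 6,"hand": 1},{"ax": 0,"ay": 0,"az": 0,"dx": 0.1,"dy": -0.2,"dz": 8.5,"hand": 1},{"ax": 0,"ay": 0,"az": 0,"dx": 0.1,"dy": -0.2,"dz": 10,"hand": 1},{"ax": 0,"ay": 0,"az": 0,"dx": 0.1,"dy": -0.2,"dz": 10.8,"hand": 1},{"ax": 0,"ay": 0,"az": 0,"dx": 0.1,"dy": -0.2,"dz": 11.4,"hand": 1},{"ax": 0,"ay": 0,"az": 0,"dx": 0.1,"dy": -0.2,"dz": 11.6,"hand": 1},{"ax": 0,"ay": 0,"az": 0,"dx": 0.1,"dy": -0.2,"dz": 11.6,"hand": 1}])

```text
clock: 7.95
eef_pos: [543.1, -15.5, 12.0]
tool_rot: [3.14, 0.002, -0.269]
force: [-0.4, 0.4, 0.1]
width: 53.7
gripper_force: 62.0
```

Call:
send_rows(series=[{"ax": 0,"ay": 0,"az": 0,"dx": 0,"dy": 0,"dz": 0.2,"hand": 1},{"ax": 0,"ay": 0,"az": 0,"dx": 0,"dy": 0,"dz": 0.35,"hand": 1},{"ax": 0,"ay": 0,"az": 0,"dx": 0,"dy": 0,"dz": 0.5,"hand": 1},{"ax": 0,"ay": 0,"az": 0,"dx": 0,"dy": 0,"dz": 0.5,"hand": 1}])

```text
clock: 8.35
eef_pos: [542.8, -16.0, 6.6]
tool_rot: [3.14, 0.003, -0.27]
force: [0.6, 0.1, -0.3]
width: 54.1
gripper_force: 62.0
```

Call:
send_rows(series=[{"ax": 0,"ay": 0,"az": 0,"dx": 0,"dy": 0,"dz": 0.1,"hand": 1},{"ax": 0,"ay": 0,"az": 0,"dx": 0,"dy": 0,"dz": 0.2,"hand": 1},{"ax": 0,"ay": 0,"az": 0,"dx": 0,"dy": 0,"dz": 0.2,"hand": 1}])

```text
clock: 8.65
eef_pos: [542.9, -15.9, 4.7]
tool_rot: [3.14, 0.002, -0.27]
force: [-0.9, -0.0, 1.0]
width: 54.0
gripper_force: 62.2
```

Call:
send_rows(series=[{"ax": 0,"ay": 0,"az": 0,"dx": 0,"dy": 0,"dz": 0.1,"hand": 1},{"ax": 0,"ay": 0,"az": 0,"dx": 0,"dy": 0,"dz": 0.1,"hand": 1}])

```text
clock: 8.85
eef_pos: [542.9, -16.0, 4.6]
tool_rot: [3.14, 0.002, -0.27]
force: [-2.5, 0.8, 10.4]
width: 54.0
gripper_force: 63.1
```

Contact with the tray floor reads about 10 N. Releasing.

Call:
send_rows(series=[{"ax": 0,"ay": 0,"az": 0,"dx": 0,"dy": 0,"dz": -0.05,"hand": 0.3},{"ax": 0,"ay": 0,"az": 0,"dx": 0,"dy": 0,"dz": -0.1,"hand": 0},{"ax": 0,"ay": 0,"az": 0,"dx": 0,"dy": 0,"dz": -0.1,"hand": 0},{"ax": 0,"ay": 0,"az": 0,"dx": 0,"dy": 0,"dz": -0.1,"hand": 0},{"ax": 0,"ay": 0,"az": 0,"dx": 0,"dy": 0,"dz": -0.1,"hand": 0},{"ax": 0,"ay": 0,"az": 0,"dx": 0,"dy": 0,"dz": -0.1,"hand": 0}])

```text
clock: 9.45
eef_pos: [542.8, -15.9, 4.5]
tool_rot: [3.14, 0.003, -0.27]
force: [0.6, -0.2, -0.3]
width: 85.3
gripper_force: 0.0
```

Call:
send_rows(series=[{"ax": 0,"ay": 0,"az": 0,"dx": 0,"dy": 0,"dz": -1,"hand": 0},{"ax": 0,"ay": 0,"az": 0,"dx": 0,"dy": 0,"dz": -3,"hand": 0},{"ax": 0,"ay": 0,"az": 0,"dx": 0,"dy": 0,"dz": -6,"hand": 0},{"ax": 0,"ay": 0,"az": 0,"dx": 0,"dy": 0,"dz": -10,"hand": 0},{"ax": 0,"ay": 0,"az": 0,"dx": 0,"dy": 0,"dz": -15,"hand": 0},{"ax": 0,"ay": 0,"az": 0,"dx": -2,"dy": -4,"dz": -18,"hand": 0},{"ax": 0,"ay": 0,"az": 0,"dx": -4,"dy": -8,"dz": -18,"hand": 0},{"ax": 0,"ay": 0,"az": 0,"dx": -6,"dy": -12,"dz": -18,"hand": 0},{"ax": 0,"ay": 0,"az": 0,"dx": -8,"dy": -16,"dz": -18,"hand": 0},{"ax": 0,"ay": 0,"az": 0,"dx": -10,"dy": -20,"dz": -18,"hand": 0}])

```text
clock: 10.45
eef_pos: [499.7, 205.3, 185.6]
tool_rot: [3.141, 0.002, -0.27]
force: [0.4, 0.1, 0.2]
width: 85.4
gripper_force: 0.0
```

Call:
send_rows(series=[{"ax": 0,"ay": 0,"az": 0,"dx": 0,"dy": 0,"dz": 0,"hand": 0},{"ax": 0,"ay": 0,"az": 0,"dx": 0,"dy": 0,"dz": 0,"hand": 0},{"ax": 0,"ay": 0,"az": 0,"dx": 0,"dy": 0,"dz": 0,"hand": 0}])

```text
clock: 10.75
eef_pos: [500.5, 202.1, 184.9]
tool_rot: [3.139, 0.002, -0.271]
force: [0.4, -0.6, 0.5]
width: 85.7
gripper_force: 0.0
```

Run:
```python
from h import *
g=cam("top");print(read_state()["eef_pos"],read_state()["qd"].round(3))
cv2.imwrite("pics/end.png",cv2.resize(g["pixels"][100:250,190:390,::-1],(800,600)))
```

```text
[500.65730445 201.74146922 184.77542629] [ 0.01   0.003 -0.001 -0.    -0.002 -0.003 -0.004]
```

View pics/end.png

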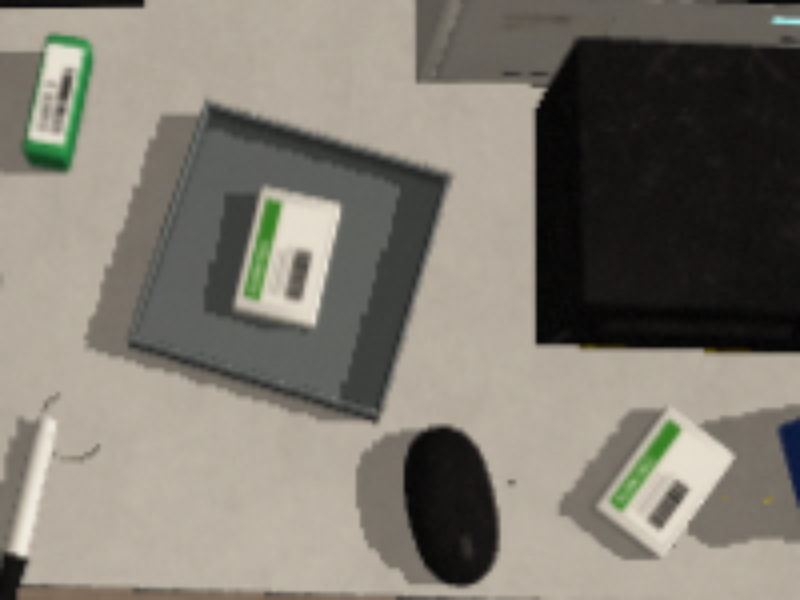

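The case lies flat in the middle of the tray at (288,258), label up. The spare at (665,482) is where it was.

```bash
python3 -c "from cell import *;print(finish_job())"
```

```text
the job is handed in; nothing more can be done
None
```

The stuck case was slid clear of the lips, lifted out and set down flat in the middle of the tray, the spare looks unmoved in the last picture, and the job is handed in at about 11 s; no verdict was returned.

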